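Reload the joint-tape stand

TASK

The tape on the two-spindle stand has run out on one side: lift the bare cardboard core off its spindle and put it in the grey scrap bin. Then take the full roll of the same width as that core from the wooden board and lower it over the freed spindle until it sits fully home on the stand's base, and lower the loose metal keeper ring that lies alone on the table over the same spindle, flat on top of the roll. Lower the roll and the ring rather than dropping them, and leave everything else where it is.

Things in the scene. Friction and masses are not known exactly. Their poses are not given: they have to be found in the camera images.
- stand: fixed dark steel stand: base plate 200 x 100 x 12 mm (x, y, z) with two equal upright steel spindles, 110 mm apart along its x axis, 22 mm in diameter, tips 92 mm above the table (80 mm above the base plate), tapering to 14 mm over the top 10 mm. Origin: centre of the plate's underside. The spindle to reload is at its local x = +55 mm. Its place varies and its yaw may be anything
- spindle (a point): foot of the spindle to reload (the one that carries the bare core at the start): on its axis at the base plate's top, 12 mm above the table; z up
- spindle_tip (a point): top end of that spindle, 92 mm above the table, on its axis
- spindle2 (a point): foot of the other spindle, 12 mm above the table; it carries a used roll with a keeper ring on it and is left alone
- core: bare cardboard tube, outer diameter 34, bore 26, height 50 mm, standing on the stand round the spindle to reload (the spindle sticks out 30 mm above it). Origin: centre of its lower end, z along its axis. About 20 g
- scrap_bin: fixed grey open bin 150 x 150 x 60 mm, walls and floor 4 to 5 mm, empty. Origin: centre of its underside; z up
- board: fixed wooden board 210 x 170 x 8 mm lying on the table, on which the full roll, a narrow roll and a small pot stand in any order. Origin: centre of its underside
- roll: full roll of pale paper tape on a cardboard core, outer diameter 60, bore 26, height 50 mm, standing upright on the board (underside 8 mm above the table): the largest roll there. Origin: centre of its lower end, z along its axis. About 130 g
- keeper: plain metal keeper ring, outer diameter 44, bore 25, height 20 mm, lying flat and alone on the table. Origin: centre of its underside, z along its axis. About 120 g
- used_roll: bystander: partly used roll, diameter 48, height 50 mm, on the other spindle. Origin: centre of its lower end
- keeper2: bystander: keeper ring like the other (diameter 44, height 20 mm) on top of the used roll, its top 82 mm above the table. Origin: centre of its underside
- narrow_roll: bystander on the board: narrow roll, diameter 50, height 24 mm. Origin: centre of its underside
- pot: bystander on the board: small white screw-top pot, diameter 44, height 60 mm. Origin: centre of its underside
- glue: bystander: white bottle, diameter 60, height 130 mm, upright. Origin: centre of its underside
- bowl: bystander: black rubber mixing bowl, rim diameter 120, height 55 mm. Origin: centre of its underside
- foam_bar: bystander: yellow foam bar partly coated with plaster, 50 x 240 x 45 mm (x, y, z), lying at the back. Origin: centre of its underside
There are look-alikes about, which are no part of the job. Leave any green or purple look-alike of the roll alone.

How it is judged:
By the outcome, as a careful person would: the job done as asked, in the order asked, and still so for the second after the job is handed in, with the robot touching nothing.
It also fails if it takes over 72 s, if anything falls off the work surface, if the arm or the gripper's body presses on something with over 40 N, if the wrist force passes 120 N, or if a joint passes its speed limit or range.

ROBOT

A 6-joint arm with a two-finger parallel gripper is mounted at the origin on the work surface. World frame = base frame: x ahead of the robot, y to its left, z up, the work surface at z = 0. Lengths are in mm, angles in rad, forces in N, time in s.
With the tool pointing down it reaches from about 375 to 900 mm from the base axis. Payload 3.1 kg.
Tool frame: the origin (TCP) lies on the centre line of the jaws, within the pads' length; the fingertips stand 17 mm ahead of it and the grasp point (between the pads) lies 2 mm behind it; z points along the fingers, y is the line along which they close (so a half turn about z gives the same grasp; the last joint's range is limited). The gripper opens to 87 mm and grips with 3 to 60 N. Pads are 19 mm wide; open, the fingers measure 117 mm over their backs; the gripper's body (75 mm by 190 mm) begins 51 mm behind the grasp point.
Start: joints at [-1.306, 0.527, 1.433, -0, 1.181, -0.178], TCP at [267.813, -564.688, 211.548] pointing down, gripper open.
Joint ranges: [-3.08, 3.08], [-0.75, 2.2], [0.22, 2.44], [-1.43, 4.57], [0, 2.65], [-2.85, 2.85]. Speed limits (rad/s): [2.79, 2.79, 3.14, 3.14, 3.14, 3.14].

INTERFACE

Orientations are given as a 3x3 rotation matrix whose columns are the frame's x, y, z axes.
In Python, from station import r gives the robot as it stands.
- The arm moves only by the tool arm_command, never from a script. Its argument "deltas" is a list of rows, each a list of 7 numbers: the finger opening in mm, from 0 to 87, then the shift along the tool's x, y, z in mm, then the turn, a rotation vector about the tool's x, y, z in degrees. A call has 1 to 8 rows; each row shifts and turns the commanded pose from where the row before left it, along the tool's axes as they then stand; what a row does not reach is not made up. A row lasts 1/8 s, in which the tool goes at most 62.5 mm and 10.7 degrees, less where a joint would pass 70% of its speed; a pose out of reach is approached as far as the arm can. A call is refused whole if a number of a shift passes 62.5 or a number of a turn 10.7, either way. A call with a gripper value outside its range is refused whole. The fingers move at their own pace and stop on an object; the grip force is fixed at half the most. Time passes only in rows, so rows that do not move let the fingers close. It gives the time, the measured TCP pose, the force, the opening and the grip force at its end, in the units of the state.
- r.read_state(): the state, without advancing time (a new reading comes with each control period).
- r.snapshot(name): name is "scene" or "top" or "wrist"; returns a dict with "image" (480x640x3 uint8, red, green, blue), "fx", "fy", "cx", "cy" (pixels), "R" (3x3) and "t" (3): a world point X has camera coordinates R X + t. Camera axes: x right, y down, z forward; pixel columns grow to the right and rows downward; lengths in mm; the calibration is good to about 2 mm. A picture is of the moment at which its call begins. There is no depth.
- r.sign_off(): hands the job in; it is judged then, once.
The state is a dict: "time": time; "q": joint angles; "joint_vel": joint speeds; "joint_torque": joint torques, N m; "eef_pos": TCP position; "tcp_rot": TCP orientation; "contact_force": force on the tool from outside, world axes, zero at the start; "wrist_torque": the same for the moment, N m; "grip_width": finger opening in mm; "gripper_force": force on a finger pad.
Only numpy, scipy, OpenCV 4.12 (cv2) and the standard library are available. Lean on these libraries where they do the work, as an engineer would, in place of code of your own. Each camera call takes 0.05 s, during which the arm holds its last target. There are 200 camera calls.

## Working session

There is one attempt and no reset: what is moved stays moved. The work goes in short steps, Python scripts to look and compute and a tool call to move; the robot and the scene stay as the last step left them, time stands still between calls to the robot, and variables do not carry over. Pictures are saved under pics/ and viewed, at most 10 in all, crops included, and the job is handed in when it is done.

Besides the shell and the picture viewer there is one more tool, called after "Call:" as name(argument=value, ...), one argument or row to a line, values as JSON. arm_command: Moves the arm, as the interface text tells. Its arguments: {"type":"object","properties":{"deltas":{"type":"array","items":{"type":"array","items":{"type":"number"}}}},"required":["deltas"]}

```bash
mkdir -p pics; ls
cat > h.py <<'E'
import numpy as np, cv2
from station import r
def snap(n,f=None):
    s=r.snapshot(n)
    if f: cv2.imwrite('pics/'+f,s['image'][:,:,::-1])
    return s
def ray(s,u,v,z):
    R=np.array(s['R']);t=np.array(s['t']).ravel();c=-R.T@t
    d=R.T@np.array([(u-s['cx'])/s['fx'],(v-s['cy'])/s['fy'],1.])
    return c+d*(z-c[2])/d[2]
def proj(s,X):
    p=np.array(s['R'])@np.array(X,float)+np.array(s['t']).ravel()
    return np.array([s['fx']*p[0]/p[2]+s['cx'],s['fy']*p[1]/p[2]+s['cy']])
E
python3 - <<'E'
from h import *
a=snap('top','top.png');b=snap('scene','scene.png')
for s in(a,b):print(-np.array(s['R']).T@np.array(s['t']).ravel(),s['fx'])
print(r.read_state())
E
```

```text
pics
[ 429.13890771   -7.50960994 1278.6452483 ] 503.23579792402523
[1217.34581342 -751.47717903  976.01219279] 583.9235862139006
{'time': 0.1, 'q': array([-1.30650023e+00,  5.28377660e-01,  1.43374273e+00, -1.58257327e-05,
        1.18142999e+00, -1.78472445e-01]), 'joint_vel': array([-1.05532371e-03, -1.87698042e-03, -4.88349856e-03, -1.51344172e-04,
       -5.95021598e-04, -7.70619618e-05]), 'joint_torque': array([-6.03011958e-04, -4.40987420e+01, -1.77150661e+01,  6.35481323e-02,
        5.34013531e-02, -5.27330030e-05]), 'eef_pos': array([ 267.63585088, -564.05211035,  210.67678548]), 'tcp_rot': array([[ 9.03566472e-01,  4.28447610e-01, -5.25550305e-04],
       [ 4.28447803e-01, -9.03564565e-01,  1.88592613e-03],
       [ 3.33151911e-04, -1.92923049e-03, -9.99998084e-01]]), 'contact_force': array([-0.4406279 ,  0.01434797,  0.00317661]), 'wrist_torque': array([-0.00659134,  0.03371079,  0.0085778 ]), 'gripper_force': 0.0, 'grip_width': 86.93672892910949}
```

View pics/top.png

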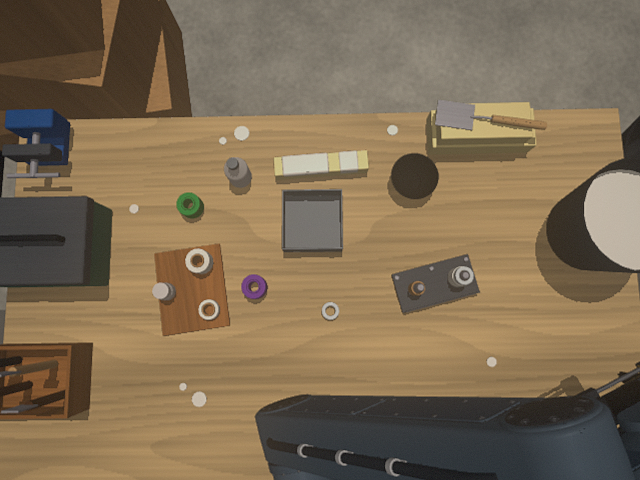

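View pics/scene.png

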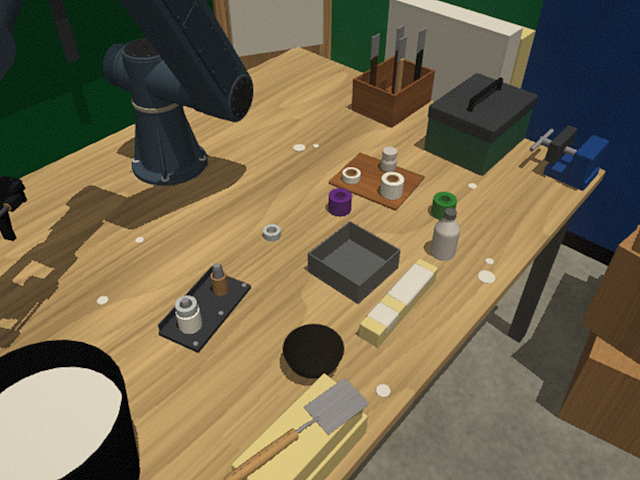

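The top view shows the core on its spindle at (418,288), the used roll at (461,275), the keeper at (330,311) and the bin at (313,222). On the board are the full roll (198,262), the narrow roll (208,309) and the pot (163,291). The green and purple look-alikes are at (189,205) and (254,287).

Run:
```python
from h import *
s=snap('top');b=snap('scene')
for n,u,v,z in [('coretop',418,288,62),('tip',419,286,92),('tip2',461.5,275,92),('keeper',330,311,20),('roll',198,262,58),('narrow',208,309,32),('pot',163,291,68),('bin',312,221,60),('glue',237,172,130),('bowl',414,176,55),('purple',254,287,50),('green',189,205,50)]:
    X=ray(s,u,v,z);print(n,X.round(),np.hypot(*X[:2]).round(),'scene px',proj(b,X).round())
im=s['image']
for x0,y0 in((370,245),(290,275),(145,235)):pass
c=[cv2.resize(im[y:y+75,x:x+100],(400,300),interpolation=cv2.INTER_CUBIC) for x,y in((385,245),(280,275),(150,240))]
bb=b['image'][250:350,150:283];c.append(cv2.resize(bb,(400,300),interpolation=cv2.INTER_CUBIC))
cv2.imwrite('pics/crops.png',np.vstack([np.hstack(c[:2]),np.hstack(c[2:])])[:,:,::-1])
```

```text
coretop [ 481. -240.   62.] 537.0 scene px [217. 275.]
tip [ 484. -237.   92.] 539.0 scene px [218. 266.]
tip2 [ 508. -337.   92.] 610.0 scene px [188. 298.]
keeper [429. -28.  20.] 430.0 scene px [270. 230.]
roll [552. 292.  58.] 624.0 scene px [390. 178.]
narrow [438. 271.  32.] 515.0 scene px [351. 173.]
pot [482. 373.  68.] 609.0 scene px [387. 152.]
bin [649.  12.  60.] 649.0 scene px [351. 251.]
glue [756. 187. 130.] 779.0 scene px [438. 210.]
bowl [ 759. -244.   55.] 797.0 scene px [313. 348.]
purple [489. 156.  50.] 514.0 scene px [338. 195.]
green [696. 320.  50.] 766.0 scene px [442. 199.]
```

View pics/crops.png

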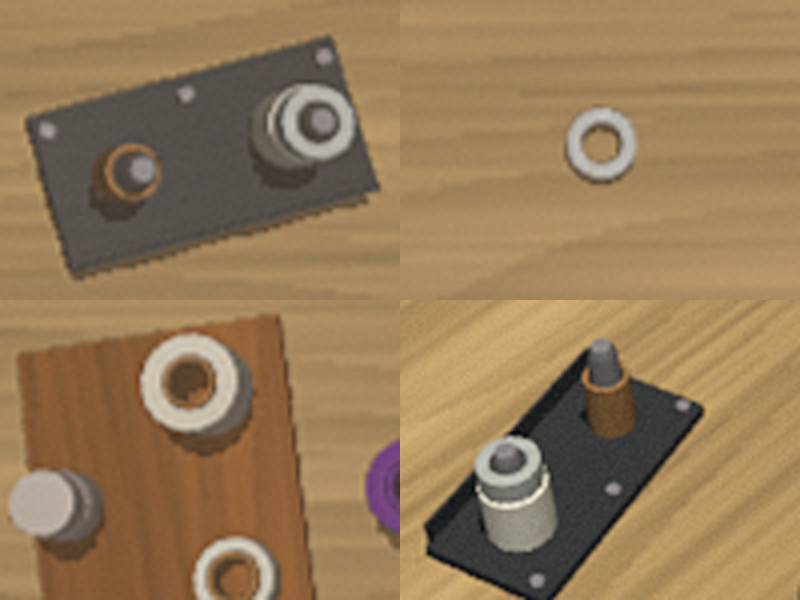

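Full roll, core and keeper are all clear in the crops: core tip at about px (420.4,287.4), keeper (330,311), roll (196.8,260.5). I'll turn the tool so that it closes along world x, across the stand.

Call:
arm_command(
  deltas=[
    [50, 0, 0, 0, 0, 0, -9.234],
    [50, 0, 0, 0, 0, 0, -9.234],
    [50, 0, 0, 0, 0, 0, -9.234],
    [50, 0, 0, 0, 0, 0, -9.234],
    [50, 0, 0, 0, 0, 0, -9.234],
    [50, 0, 0, 0, 0, 0, -9.234],
    [50, 0, 0, 0, 0, 0, -9.234],
  ],
)

```text
time: 1.08
eef_pos: [267.8, -564.5, 211.3]
tcp_rot: [[-0.005, 1.0, -0.0], [1.0, 0.005, 0.001], [0.001, -0.0, -1.0]]
contact_force: [-0.3, 0.3, 0.4]
grip_width: 50.0
gripper_force: 0.0
```

Call:
arm_command(
  deltas=[
    [50, 50, 36, 0, 0, 0, 0],
    [50, 55, 36, 0, 0, 0, 0],
    [50, 55, 36, 0, 0, 0, 0],
    [50, 55, 36, 0, 0, 0, 0],
    [50, 55, 36, 0, 0, 0, 0],
    [50, 54, 36, 0, 0, 0, 0],
    [50, 0, 0, 0, 0, 0, 0],
    [50, 0, 0, 0, 0, 0, 0],
  ],
)

```text
time: 2.08
eef_pos: [475.3, -253.6, 211.5]
tcp_rot: [[-0.001, 1.0, -0.0], [1.0, 0.001, -0.001], [-0.001, -0.0, -1.0]]
contact_force: [0.5, 0.1, 0.3]
grip_width: 49.8
gripper_force: 0.0
```

Run:
```python
from h import *
st=r.read_state();print(st['time'],st['eef_pos'],st['tcp_rot'].round(4),st['q'].round(3))
s=snap('top','top2.png');w=snap('wrist','w1.png')
for n,u,v,z in [('coretop',417.7,287.7,62),('tip',420.4,287.4,92),('tip2',464.4,275.1,92)]:
    X=ray(s,u,v,z);print(n,X.round(1),'wrist px',proj(w,X).round(1))
print('wcam',-np.array(w['R']).T@np.array(w['t']).ravel(),w['fx'])
```

```text
2.075 [ 475.32993606 -253.60809215  211.50063402] [[-1.3e-03  1.0e+00 -3.0e-04]
 [ 1.0e+00  1.3e-03 -6.0e-04]
 [-6.0e-04 -3.0e-04 -1.0e+00]] [-6.970e-01  4.120e-01  1.649e+00 -1.000e-03  1.080e+00 -6.980e-01]
coretop [ 481.5 -239.    62. ] wrist px [327.  209.6]
tip [ 480.8 -239.6   92. ] wrist px [326.9 218.6]
tip2 [ 508.  -343.7   92. ] wrist px [361.3 350.6]
wcam [ 474.55171547 -176.29357758  384.00879055] 423.6515524309672
```

View pics/w1.png

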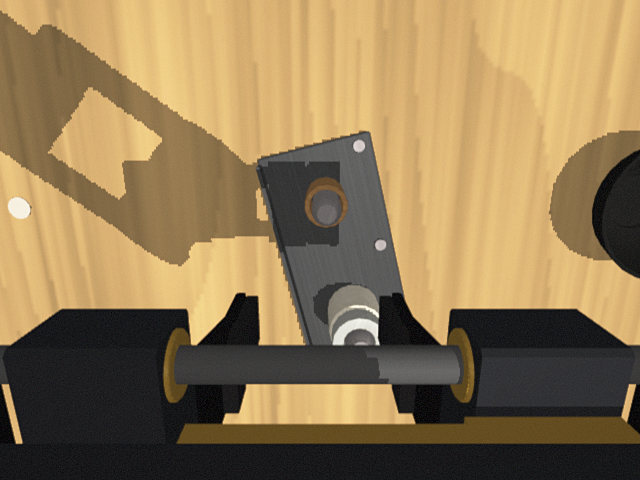

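Wrist view: core at (326,203), spindle tip at about (325,216), used roll at (355,325). Predicted and seen positions agree to within about 2 px.

Run:
```python
from h import *
im=cv2.imread('pics/w1.png')
a=cv2.resize(im[165:240,280:380],(800,600),interpolation=cv2.INTER_CUBIC)
cv2.imwrite('pics/c2.png',a)
hsv=cv2.cvtColor(im,cv2.COLOR_BGR2HSV)
w=r.snapshot('wrist')
m=((hsv[...,1]>90)&(hsv[...,0]<25)).astype(np.uint8)[165:240,288:365]
cs,_=cv2.findContours(m,cv2.RETR_EXTERNAL,cv2.CHAIN_APPROX_NONE)
for c in cs:
    if cv2.contourArea(c)>300:
        x,y,ww,h=cv2.boundingRect(c);print(x+288,y+165,ww,h)
for X in ([481,-239.3,92],[481,-239.3,62],[481,-239.3,12]): print(proj(w,X))
```

```text
305 177 43 51
[327.42156433 217.62395444]
[326.5838452  209.45087925]
[325.47379993 198.62089674]
```

View pics/c2.png

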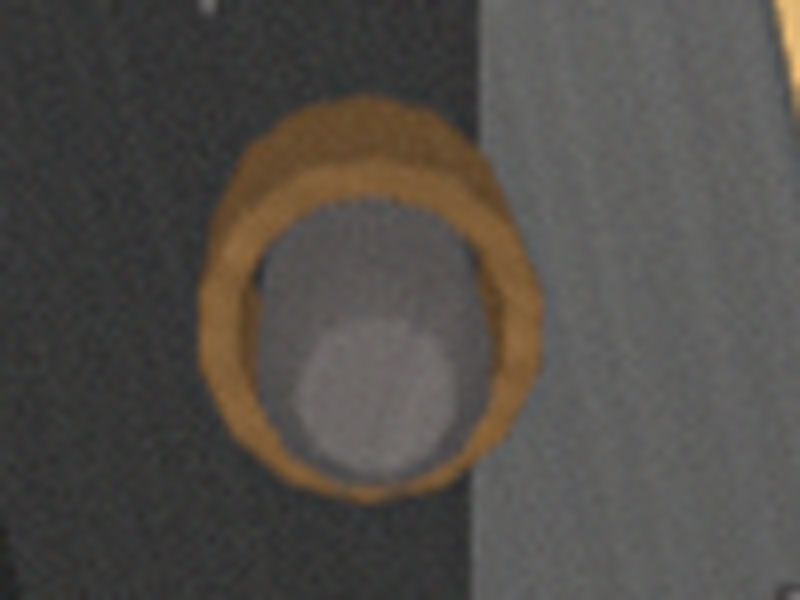

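Core top centre is at (326,206) and the tip at (326.6,214). By wrist the spindle is at about (480.5,-236.8), and by the top camera (480.8,-239.6). I'll use (481,-238).

Call:
arm_command(
  deltas=[
    [50, 8, 3, 20, 0, 0, 0],
    [50, 7.6, 2.7, 30, 0, 0, 0],
    [50, 0, 0, 30, 0, 0, 0],
    [50, 0, 0, 30, 0, 0, 0],
    [50, 0, 0, 30, 0, 0, 0],
    [50, 0, 0, 23.5, 0, 0, 0],
    [50, 0, 0, 0, 0, 0, 0],
    [30, 0, 0, 0, 0, 0, 0],
  ],
)

```text
time: 3.22
eef_pos: [481.2, -239.1, 48.6]
tcp_rot: [[0.001, 1.0, 0.001], [1.0, -0.001, -0.001], [-0.001, 0.001, -1.0]]
contact_force: [-0.5, 0.3, 1.0]
grip_width: 45.7
gripper_force: 0.0
```

Call:
arm_command(
  deltas=[
    [25, 0, 0, 0, 0, 0, 0],
    [25, 0, 0, 0, 0, 0, 0],
    [25, 0, 0, 0, 0, 0, 0],
    [25, 0, 0, 0, 0, 0, 0],
    [25, 0, 0, 0, 0, 0, 0],
  ],
)

```text
time: 3.85
eef_pos: [481.5, -238.5, 49.0]
tcp_rot: [[-0.001, 1.0, 0.001], [1.0, 0.001, -0.001], [-0.001, 0.001, -1.0]]
contact_force: [-0.6, -0.9, 6.0]
grip_width: 30.8
gripper_force: 30.0
```

Call:
arm_command(
  deltas=[
    [25, 0, 0, -10, 0, 0, 0],
    [25, 0, 0, -20, 0, 0, 0],
    [25, 0, 0, -25, 0, 0, 0],
    [25, 0, 0, -25, 0, 0, 0],
    [25, 0, 0, -25, 0, 0, 0],
    [25, 0, 0, -15, 0, 0, 0],
    [25, 0, 0, 0, 0, 0, 0],
  ],
)

```text
time: 4.72
eef_pos: [481.6, -238.1, 169.1]
tcp_rot: [[-0.0, 1.0, 0.002], [1.0, 0.0, -0.001], [-0.001, 0.002, -1.0]]
contact_force: [0.2, 0.6, 0.1]
grip_width: 30.9
gripper_force: 30.0
```

Run:
```python
from h import *
w=snap('wrist','w2.png');s=snap('top')
a=cv2.resize(w['image'][150:400,150:483],(533,400))
b=cv2.resize(s['image'][230:330,360:460],(267,267));p=np.zeros((400,800,3),np.uint8);p[:,:533]=a;p[:267,533:]=b
cv2.imwrite('pics/c3.png',p[:,:,::-1])
print(r.read_state()['eef_pos'],proj(w,[480.6,-237,92]))
```

```text
[ 480.59984287 -237.47270209  167.51868506] [316.88056195 254.76696134]
```

View pics/c3.png

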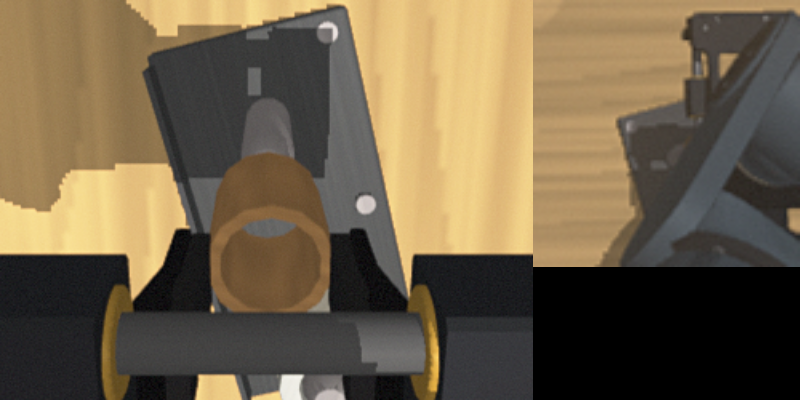

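Core held upright in the jaws, clear of the spindle. On to the bin.

Call:
arm_command(
  deltas=[
    [25, 35, 22, 0, 0, 0, 0],
    [25, 50, 34, 0, 0, 0, 0],
    [25, 50, 34, 0, 0, 0, 0],
    [25, 50, 34, 0, 0, 0, 0],
    [25, 40, 28, 0, 0, 0, 0],
    [25, 25, 16, 0, 0, 0, 0],
    [25, 0, 0, 0, 0, 0, 0],
  ],
)

```text
time: 5.7
eef_pos: [648.9, 14.4, 166.2]
tcp_rot: [[-0.004, 1.0, -0.002], [1.0, 0.004, 0.001], [0.001, -0.002, -1.0]]
contact_force: [-0.2, -0.3, -0.4]
grip_width: 30.9
gripper_force: 30.0
```

Run:
```python
from h import *
s=snap('top');st=r.read_state();print(st['eef_pos'])
im=s['image'].astype(int);
for u,v in((282,190),(343,190),(284,251),(343,251)):print(ray(s,u,v,60).round())
print([ray(s,u,v,z).round(1) for u,v,z in((329.9,310.6,20),(196.6,260.4,58))])
```

```text
[648.14019198  12.94772451 166.27609744]
[728.  86.  60.]
[725. -66.  60.]
[575.  82.  60.]
[573. -62.  60.]
[array([430.2, -28.2,  20. ]), array([555.9, 295.7,  58. ])]
```

Call:
arm_command(
  deltas=[
    [25, 0, 0, 20, 0, 0, 0],
    [25, 0, 0, 35, 0, 0, 0],
    [25, 0, 0, 35, 0, 0, 0],
    [25, 0, 0, 20, 0, 0, 0],
    [25, 0, 0, 10, 0, 0, 0],
    [25, 0, 0, 2, 0, 0, 0],
    [50, 0, 0, 0, 0, 0, 0],
    [50, 0, 0, 0, 0, 0, 0],
  ],
)

```text
time: 6.75
eef_pos: [649.9, 12.1, 47.3]
tcp_rot: [[-0.0, 1.0, 0.002], [1.0, 0.0, -0.0], [-0.0, 0.002, -1.0]]
contact_force: [-0.0, 0.2, -0.2]
grip_width: 43.6
gripper_force: 0.0
```

Call:
arm_command(
  deltas=[
    [55, 0, 0, 0, 0, 0, 0],
    [55, 0, 0, -25, 0, 0, 0],
    [70, 0, 0, -35, 0, 0, 0],
    [80, 0, 0, -45, 0, 0, 0],
    [80, 10, -5, -25, 0, 0, 0],
    [80, 30, -15, 0, 0, 0, 0],
    [80, 45, -18, 0, 0, 0, 0],
    [80, 45, -18, 0, 0, 0, 0],
  ],
)

```text
time: 7.75
eef_pos: [592.6, 143.1, 176.7]
tcp_rot: [[0.001, 1.0, 0.001], [1.0, -0.001, 0.0], [0.0, 0.001, -1.0]]
contact_force: [-0.3, 0.1, -0.1]
grip_width: 79.8
gripper_force: 0.0
```

Call:
arm_command(
  deltas=[
    [80, 45, -18, 0, 0, 0, 0],
    [80, 40, -12, 0, 0, 0, 0],
    [80, 20, -4, 0, 0, 0, 0],
    [80, 0, 0, 0, 0, 0, 0],
    [80, 0, 0, 0, 0, 0, 0],
  ],
)

```text
time: 8.38
eef_pos: [559.7, 245.9, 176.1]
tcp_rot: [[0.001, 1.0, 0.0], [1.0, -0.001, -0.001], [-0.001, 0.0, -1.0]]
contact_force: [0.6, 0.1, 0.6]
grip_width: 80.1
gripper_force: 0.0
```

Run:
```python
from h import *
st=r.read_state();print(st['eef_pos'],st['q'][5])
w=snap('wrist','w3.png');s=snap('scene')
for X in ([555.9,295.7,58],):print(proj(w,X))
a=cv2.resize(s['image'][200:320,290:410],(280,280))
p=np.zeros((480,800,3),np.uint8);p[:,:520]=w['image'][:,60:580];p[:280,520:]=a
cv2.imwrite('pics/c4.png',p[:,:,::-1])
```

```text
[559.7113473  245.90405169 176.06878574] 0.23296455468532803
[312.89450638 168.32210939]
```

View pics/c4.png

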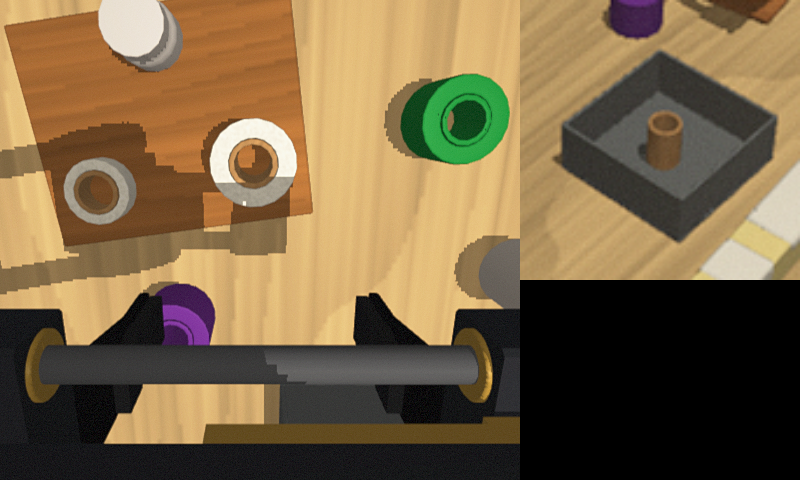

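Core stands in the bin. The roll's top centre is at wrist px (313,163), which is y≈299 by wrist and 295.7 by top. I'll grasp at (556,298).

Call:
arm_command(
  deltas=[
    [80, 20, -1.7, 10, 0, 0, 0],
    [80, 22, -2, 25, 0, 0, 0],
    [80, 10, 0, 30, 0, 0, 0],
    [80, 0, 0, 30, 0, 0, 0],
    [80, 0, 0, 20, 0, 0, 0],
    [80, 0, 0, 15, 0, 0, 0],
    [80, 0, 0, 0, 0, 0, 0],
    [70, 0, 0, 0, 0, 0, 0],
  ],
)

```text
time: 9.48
eef_pos: [555.9, 299.5, 46.6]
tcp_rot: [[0.0, 1.0, 0.001], [1.0, -0.0, 0.001], [0.001, 0.001, -1.0]]
contact_force: [0.5, 0.7, 0.7]
grip_width: 76.0
gripper_force: 0.0
```

Call:
arm_command(
  deltas=[
    [50, 0, 0, 0, 0, 0, 0],
    [50, 0, 0, 0, 0, 0, 0],
    [50, 0, 0, 0, 0, 0, 0],
    [50, 0, 0, 0, 0, 0, 0],
    [50, 0, 0, 0, 0, 0, 0],
    [50, 0, 0, 0, 0, 0, 0],
  ],
)

```text
time: 10.22
eef_pos: [555.4, 299.2, 46.4]
tcp_rot: [[-0.0, 1.0, 0.0], [1.0, 0.0, 0.0], [0.0, 0.0, -1.0]]
contact_force: [-1.2, -0.9, 2.9]
grip_width: 49.8
gripper_force: 1.9
```

Run:
```python
from h import *
w=snap('wrist');b=snap('scene')
a=cv2.resize(b['image'][130:220,320:440],(400,300),interpolation=cv2.INTER_CUBIC)
p=np.zeros((300,800,3),np.uint8);p[:,:400]=w['image'][180:480,120:520];p[:,400:]=a
cv2.imwrite('pics/c5.png',p[:,:,::-1])
st=r.read_state();print(st['eef_pos'],st['grip_width'],st['gripper_force'],st['contact_force'])
```

```text
[555.42420261 299.20614581  46.43605332] 50.217037727287945 2.3150292970240116 [-1.02393202 -0.13249057  4.54553368]
```

View pics/c5.png

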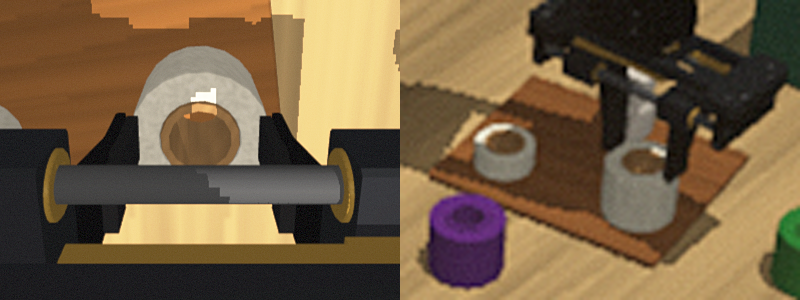

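The roll sits centred between the pads, with its top centre at wrist px (320,315), but the grip is only at the commanded opening with 2 N. I'll close further.

Call:
arm_command(
  deltas=[
    [44, 0, 0, 0, 0, 0, 0],
    [40, 0, 0, 0, 0, 0, 0],
    [40, 0, 0, 0, 0, 0, 0],
    [40, 0, 0, 0, 0, 0, 0],
  ],
)

```text
time: 10.82
eef_pos: [555.4, 299.3, 46.5]
tcp_rot: [[-0.0, 1.0, 0.0], [1.0, 0.0, 0.0], [0.0, 0.0, -1.0]]
contact_force: [-0.7, -0.7, 4.3]
grip_width: 40.3
gripper_force: 2.7
```

Run:
```python
from h import *
w=snap('wrist','w5.png')
old=cv2.imread('pics/c5.png')[:,:400,::-1]; im=w['image']
def f(im,oy,ox):
    for row in (260,300,330):
        l=im[row-oy].astype(int).max(1)>70
        e=np.flatnonzero(np.diff(l.astype(int)))+ox
        print(row,e)
    hsv=cv2.cvtColor(np.ascontiguousarray(im),cv2.COLOR_RGB2HSV)
    m=(hsv[...,1]>70)&(hsv[...,0]<20); m[:275-oy]=0;m[345-oy:]=0;m[:,:270-ox]=0;m[:,370-ox:]=0
    y,x=np.nonzero(m);print('bore',x.mean()+ox,y.mean()+oy,np.percentile(x,[1,99])+ox,m.sum())
f(old,180,120);f(im,0,0)
st=r.read_state();print(st['grip_width'],st['gripper_force'],st['contact_force'],st['wrist_torque'],st['q'])
```

```text
260 []
300 [232 257 379 404]
330 [173 184 188 210 258 378 425 448 452 463]
bore 319.7665962936899 314.87802017358666 [282. 357.] 4263
260 []
300 [244 269 367 391]
330 [ 54 197 207 210 225 270 366 411 427 429 439 580]
bore 320.01880582980726 314.94663845792195 [283. 357.] 4254
40.261447912567576 2.732747712868786 [-1.72074705  0.16316587  5.20087026] [0.01636884 0.15027874 0.01895456] [3.17360720e-01 7.47063671e-01 1.53754743e+00 2.26241293e-04
 8.56651006e-01 3.17074511e-01]
```

Run:
```python
from h import *
b=snap('scene');w=cv2.imread('pics/w5.png')[:,:,::-1]
a=cv2.resize(b['image'][135:210,350:430],(480,450),interpolation=cv2.INTER_CUBIC)
p=np.zeros((450,800,3),np.uint8);p[:,:480]=a;p[:300,480:]=w[150:450,160:480]
cv2.imwrite('pics/c6.png',p[:,:,::-1])
for n,X in (('rolltop',[555.5,298,58]),('tip+',[575.5,298,29.5]),('tip-',[535.5,298,29.5]),('rim+x',[585.5,298,58]),('rim-x',[525.5,298,58])):
    print(n,(proj(b,X)-[350,135])*6, proj(w:=r.snapshot('wrist'),X)-[160,150])
```

```text
rolltop [253.80774654 257.5635619 ] [159.57826759 172.97731777]
tip+ [285.07100707 328.08338833] [200.86046417 146.4585436 ]
tip- [211.66534334 291.14482299] [117.86028794 146.48573679]
rim+x [310.12471227 285.39763917] [231.5187564  172.94745967]
rim-x [198.51069516 230.23356674] [ 87.72227384 173.00748566]
```

View pics/c6.png

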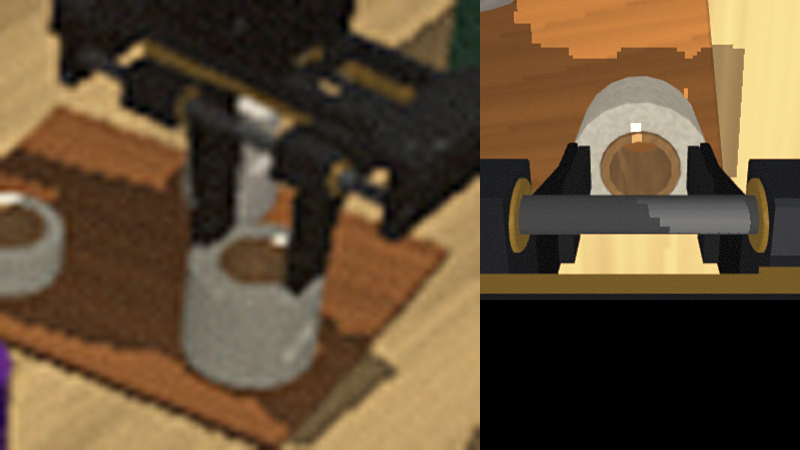

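The picture shows the fingers sunk into the tape ring near the top of the roll at about (215,240) and (300,290) in the crop, so this isn't a proper grip. I'll open slowly and close again gently, watching the force.

Call:
arm_command(
  deltas=[
    [46, 0, 0, 0, 0, 0, 0],
    [52, 0, 0, 0, 0, 0, 0],
    [58, 0, 0, 0, 0, 0, 0],
    [64, 0, 0, 0, 0, 0, 0],
    [70, 0, 0, 0, 0, 0, 0],
    [70, 0, 0, 0, 0, 0, 0],
  ],
)

```text
time: 11.92
eef_pos: [554.3, 298.9, 45.3]
tcp_rot: [[-0.0, 1.0, -0.002], [1.0, 0.0, -0.001], [-0.001, -0.002, -1.0]]
contact_force: [-1.0, -1.1, 0.6]
grip_width: 69.0
gripper_force: 0.3
```

Call:
arm_command(
  deltas=[
    [66, 0, 0, 0, 0, 0, 0],
    [63, 0, 0, 0, 0, 0, 0],
    [61, 0, 0, 0, 0, 0, 0],
    [60, 0, 0, 0, 0, 0, 0],
    [59, 0, 0, 0, 0, 0, 0],
    [59, 0, 0, 0, 0, 0, 0],
  ],
)

```text
time: 12.68
eef_pos: [555.6, 299.2, 46.3]
tcp_rot: [[-0.0, 1.0, 0.001], [1.0, 0.0, 0.0], [0.0, 0.001, -1.0]]
contact_force: [0.4, -0.0, 1.1]
grip_width: 58.9
gripper_force: 0.8
```

```bash
cat > bore.py <<'E'
from h import *
w=snap('wrist');im=w['image']
hsv=cv2.cvtColor(np.ascontiguousarray(im),cv2.COLOR_RGB2HSV)
m=((hsv[...,1]>70)&(hsv[...,0]<20)); m[:275]=0;m[345:]=0;m[:,:270]=0;m[:,370:]=0
y,x=np.nonzero(m);print('bore',x.mean(),y.mean(),np.percentile(x,[1,99]),np.percentile(y,[1,99]),m.sum())
st=r.read_state();print({k:st[k] for k in('time','grip_width','gripper_force','contact_force','eef_pos')})
E
python3 bore.py
```

```text
bore 319.5039924847346 315.00493189290745 [282. 357.] [283. 344.] 4258
{'time': 12.725, 'grip_width': 59.18751474031919, 'gripper_force': 0.8244381037997073, 'contact_force': array([ 1.25621272, -0.34782009,  1.86053083]), 'eef_pos': array([555.58744628, 299.21672466,  46.27784416])}
```

Call:
arm_command(
  deltas=[
    [52, 0, 0, 0, 0, 0, 0],
    [44, 0, 0, 0, 0, 0, 0],
    [36, 0, 0, 0, 0, 0, 0],
    [30, 0, 0, 0, 0, 0, 0],
    [28, 0, 0, 0, 0, 0, 0],
    [28, 0, 0, 0, 0, 0, 0],
  ],
)

```text
time: 13.48
eef_pos: [555.8, 299.4, 47.3]
tcp_rot: [[-0.0, 1.0, 0.001], [1.0, 0.0, 0.0], [0.0, 0.001, -1.0]]
contact_force: [-1.3, 0.7, 10.1]
grip_width: 28.8
gripper_force: 4.7
```

```bash
python3 bore.py
```

```text
bore 318.5809547244094 314.37229330708664 [284. 353.] [282. 344.] 4064
{'time': 13.525, 'grip_width': 28.47902593559453, 'gripper_force': 4.578883393311344, 'contact_force': array([-0.87932185, -0.49853668,  8.58532593]), 'eef_pos': array([555.88113541, 299.39361616,  47.31275187])}
```

Call:
arm_command(
  deltas=[
    [28, 0, 0, -5, 0, 0, 0],
    [28, 0, 0, -10, 0, 0, 0],
    [28, 0, 0, -10, 0, 0, 0],
    [28, 0, 0, 0, 0, 0, 0],
  ],
)

```text
time: 14.02
eef_pos: [556.0, 299.4, 72.2]
tcp_rot: [[-0.0, 1.0, 0.002], [1.0, 0.0, 0.001], [0.001, 0.002, -1.0]]
contact_force: [-0.4, -1.2, -0.4]
grip_width: 28.0
gripper_force: 0.0
```

```bash
python3 bore.py
python3 - <<'E'
from h import *
b=snap('scene');w=snap('wrist','w6.png')
def pale(s,x0,x1,y0,y1,name):
    hsv=cv2.cvtColor(np.ascontiguousarray(s['image']),cv2.COLOR_RGB2HSV)
    m=(hsv[...,1]<60)&(hsv[...,2]>110);m=m[y0:y1,x0:x1]
    y,x=np.nonzero(m);print(name,x.min()+x0,x.max()+x0,y.min()+y0,y.max()+y0,m.sum())
pale(b,378,408,170,212,'scene pale')
print(proj(b,[555.5,298,8]),proj(b,[555.5,298,33]),proj(b,[555.5,298,58]))
E
```

```text
bore 318.06412261495154 299.3037222395996 [285. 352.] [275.   334.12] 3197
{'time': 14.075, 'grip_width': 27.61573607742939, 'gripper_force': 0.0, 'contact_force': array([0.2569608 , 0.14978268, 0.07876554]), 'eef_pos': array([555.6084566 , 299.21838531,  71.58978465])}
scene pale 381 403 170 199 419
[390.66170874 192.97205859] [391.47247792 185.53244521] [392.30129109 177.92726032]
```

The roll did not lift, and the force vanished as the tips rose. I'll clear it, open and grip lower, closing in small steps.

Call:
arm_command(
  deltas=[
    [28, 0, 0, -15, 0, 0, 0],
    [60, 0, 0, 0, 0, 0, 0],
    [80, 0, 0, 0, 0, 0, 0],
    [80, 0, 0, 0, 0, 0, 0],
    [80, 0, 0, 20, 0, 0, 0],
    [80, 0, 0, 20, 0, 0, 0],
    [80, 0, 0, 10, 0, 0, 0],
    [80, 0, 0, 0, 0, 0, 0],
  ],
)

```text
time: 15.18
eef_pos: [554.7, 298.9, 35.2]
tcp_rot: [[-0.0, 1.0, -0.002], [1.0, 0.0, -0.001], [-0.001, -0.002, -1.0]]
contact_force: [0.5, -0.4, 0.1]
grip_width: 79.0
gripper_force: 0.0
```

```bash
python3 bore.py
python3 - <<'E'
from h import *
w=snap('wrist','w7.png');st=r.read_state();print(st['eef_pos'],st['tcp_rot'].round(4))
im=w['image']
hsv=cv2.cvtColor(np.ascontiguousarray(im),cv2.COLOR_RGB2HSV)
# outline of pale roll above the bar, and finger inner edges
for row in range(215,350,10):
    l=(hsv[row,:,1]<60)&(hsv[row,:,2]>100); x=np.flatnonzero(l[200:440])+200
    d=np.flatnonzero(im[row,200:440].max(1)<60)+200
    print(row,(x.min(),x.max()) if len(x) else None,'dark',d[d<320].max() if (d<320).any() else None,d[d>320].min() if (d>320).any() else None)
for z in(58,33,8):
    c=np.array([555.5,298,z]);print(z,[proj(w,c+np.array(o)).round() for o in((-30,0,0),(30,0,0),(0,30,0),(0,-30,0))])
for z in (29.5,48,60): print('tip',proj(w,st['eef_pos']*[1,1,0]+[-40,0,z]).round(),proj(w,st['eef_pos']*[1,1,0]+[40,0,z]).round())
E
```

```text
bore 321.3980858768753 320.5863942058976 [281. 362.] [292.65 344.  ] 3866
{'time': 15.225, 'grip_width': 79.63029271052126, 'gripper_force': 0.0, 'contact_force': array([ 0.30041304, -0.2474023 ,  0.49178288]), 'eef_pos': array([555.26961876, 299.15501742,  35.92993066])}
[555.67077117 299.27055774  36.41910692] [[-2.e-04  1.e+00  7.e-04]
 [ 1.e+00  2.e-04  2.e-04]
 [ 2.e-04  7.e-04 -1.e+00]]
215 None dark None None
225 None dark None None
235 (np.int64(298), np.int64(343)) dark None None
245 (np.int64(281), np.int64(359)) dark None None
255 (np.int64(271), np.int64(368)) dark None None
265 (np.int64(265), np.int64(374)) dark None None
275 (np.int64(261), np.int64(378)) dark None None
285 (np.int64(257), np.int64(382)) dark None None
295 (np.int64(253), np.int64(386)) dark 209 428
305 (np.int64(250), np.int64(389)) dark 222 415
315 (np.int64(248), np.int64(393)) dark 223 414
325 (np.int64(246), np.int64(393)) dark 223 414
335 (np.int64(247), np.int64(393)) dark 224 413
345 (np.int64(361), np.int64(376)) dark 305 345
58 [array([244., 335.]), array([396., 335.]), array([320., 262.]), array([320., 400.])]
33 [array([253., 308.]), array([386., 308.]), array([320., 244.]), array([320., 367.])]
8 [array([260., 288.]), array([379., 288.]), array([319., 230.]), array([319., 341.])]
tip [232. 303.] [407. 303.]
tip [224. 320.] [416. 320.]
tip [217. 334.] [423. 334.]
```

Call:
arm_command(
  deltas=[
    [70, 0, 0, 0, 0, 0, 0],
    [62, 0, 0, 0, 0, 0, 0],
    [57, 0, 0, 0, 0, 0, 0],
    [57, 0, 0, 0, 0, 0, 0],
  ],
)

```text
time: 15.78
eef_pos: [555.6, 299.2, 36.5]
tcp_rot: [[-0.0, 1.0, 0.001], [1.0, 0.0, 0.0], [0.0, 0.001, -1.0]]
contact_force: [0.5, -0.0, 2.1]
grip_width: 59.2
gripper_force: 30.0
```

Call:
arm_command(
  deltas=[
    [50, 0, 0, 0, 0, 0, 0],
    [50, 0, 0, 0, 0, 0, 0],
    [50, 0, 0, 0, 0, 0, 0],
  ],
)

```text
time: 16.15
eef_pos: [555.6, 299.2, 36.5]
tcp_rot: [[-0.0, 1.0, 0.001], [1.0, 0.0, 0.0], [0.0, 0.001, -1.0]]
contact_force: [0.6, -0.4, 4.5]
grip_width: 59.4
gripper_force: 30.0
```

At this height it grips firmly (59.4 mm, 30 N). I want a little more clearance over the spindle tip, so I'll regrip about 3 mm higher.

Call:
arm_command(
  deltas=[
    [66, 0, 0, 0, 0, 0, 0],
    [66, 0, 0, 0, 0, 0, 0],
    [66, 0, 0, -3, 0, 0, 0],
    [66, 0, 0, 0, 0, 0, 0],
    [57, 0, 0, 0, 0, 0, 0],
    [56, 0, 0, 0, 0, 0, 0],
    [52, 0, 0, 0, 0, 0, 0],
    [50, 0, 0, 0, 0, 0, 0],
  ],
)

```text
time: 17.15
eef_pos: [555.3, 299.1, 39.1]
tcp_rot: [[-0.0, 1.0, 0.0], [1.0, 0.0, 0.0], [0.0, 0.0, -1.0]]
contact_force: [0.7, -0.9, -0.3]
grip_width: 58.7
gripper_force: 30.0
```

```bash
python3 bore.py
```

```text
bore 318.20535714285717 318.7700892857143 [279. 357.] [289. 344.] 4032
{'time': 17.2, 'grip_width': 59.19546543228999, 'gripper_force': 29.99999502673745, 'contact_force': array([-0.13965901,  0.5127927 ,  0.3586702 ]), 'eef_pos': array([555.34317526, 299.1128416 ,  39.05848705])}
```

Call:
arm_command(
  deltas=[
    [50, 0, 0, -5, 0, 0, 0],
    [50, 0, 0, -15, 0, 0, 0],
    [50, 0, 0, -25, 0, 0, 0],
    [50, 0, 0, -25, 0, 0, 0],
    [50, 0, 0, -25, 0, 0, 0],
    [50, 0, 0, -25, 0, 0, 0],
    [50, 0, 0, -10, 0, 0, 0],
    [50, 0, 0, 0, 0, 0, 0],
  ],
)

```text
time: 18.2
eef_pos: [555.6, 299.3, 170.1]
tcp_rot: [[-0.0, 1.0, 0.002], [1.0, 0.0, 0.001], [0.001, 0.002, -1.0]]
contact_force: [-1.2, 0.2, -0.7]
grip_width: 58.9
gripper_force: 30.0
```

Run:
```python
from h import *
b=snap('scene','s8.png');w=snap('wrist','w8.png')
st=r.read_state();print(st['eef_pos'],st['grip_width'],st['gripper_force'])
im=w['image'];hsv=cv2.cvtColor(np.ascontiguousarray(im),cv2.COLOR_RGB2HSV)
for row in range(235,350,8):
    l=(hsv[row,:,1]<60)&(hsv[row,:,2]>90);x=np.flatnonzero(l[200:440])+200
    print(row,(x.min(),x.max(),len(x)) if len(x) else None,end=' ')
m=(hsv[...,1]>70)&(hsv[...,0]<20); m[:,:270]=0;m[:,370:]=0
print('\nboard px where roll stood',b['image'][[180,185,190],[391,391,391]])
z=st['eef_pos'][2]+19; c=st['eef_pos']*[1,1,0]
for o in((0,0),(-13,0),(13,0),(0,13),(0,30)):print(o,proj(w,c+[o[0],o[1],z]).round(1))
```

```text
[554.55435885 298.90814068 168.33324375] 58.809442610223506 29.999677925370634
235 (np.int64(293), np.int64(345), 53) 243 (np.int64(200), np.int64(356), 79) 251 (np.int64(200), np.int64(364), 98) 259 (np.int64(200), np.int64(370), 109) 267 (np.int64(200), np.int64(373), 114) 275 (np.int64(260), np.int64(377), 118) 283 (np.int64(256), np.int64(380), 125) 291 (np.int64(253), np.int64(383), 93) 299 (np.int64(250), np.int64(386), 75) 307 (np.int64(248), np.int64(389), 68) 315 (np.int64(246), np.int64(391), 66) 323 (np.int64(246), np.int64(390), 62) 331 (np.int64(247), np.int64(390), 62) 339 (np.int64(248), np.int64(388), 62) 347 None 
board px where roll stood [[119  74  38]
 [ 78  50  33]
 [ 83  51  27]]
(0, 0) [318.2 327.9]
(-13, 0) [285.8 327.9]
(13, 0) [350.6 327.9]
(0, 13) [318.2 297.8]
(0, 30) [318.2 256.5]
```

The roll is in hand and the board spot is empty. I'll move to just short of the spindle, so the wrist camera sees the tip.

Call:
arm_command(
  deltas=[
    [50, -25, -3, 0, 0, 0, 0],
    [50, -50, -6, 0, 0, 0, 0],
    [50, -50, -6, 0, 0, 0, 0],
    [50, -50, -6, 0, 0, 0, 0],
    [50, -50, -6, 0, 0, 0, 0],
    [50, -50, -6, 0, 0, 0, 0],
    [50, -50, -6, 0, 0, 0, 0],
    [50, -50, -7, 0, 0, 0, 0],
  ],
)

```text
time: 19.3
eef_pos: [508.4, -77.2, 168.0]
tcp_rot: [[-0.0, 1.0, -0.002], [1.0, 0.0, 0.001], [0.001, -0.002, -1.0]]
contact_force: [1.8, 0.4, -0.7]
grip_width: 58.4
gripper_force: 30.0
```

Call:
arm_command(
  deltas=[
    [50, -50, -7, 0, 0, 0, 0],
    [50, -50, -7, 0, 0, 0, 0],
    [50, -50, -7, 0, 0, 0, 0],
    [50, -40, -5, 0, 0, 0, 0],
    [50, -20, -2, 0, 0, 0, 0],
    [50, 0, 0, 0, 0, 0, 0],
    [50, 0, 0, 0, 0, 0, 0],
  ],
)

```text
time: 20.18
eef_pos: [481.0, -283.9, 168.6]
tcp_rot: [[-0.001, 1.0, -0.001], [1.0, 0.001, 0.002], [0.002, -0.001, -1.0]]
contact_force: [-0.1, 0.6, -0.2]
grip_width: 58.8
gripper_force: 30.0
```

Run:
```python
from h import *
w=snap('wrist','w9.png');st=r.read_state();print(st['time'],st['eef_pos'],st['tcp_rot'].round(4).tolist(),st['grip_width'])
p=proj(w,[480.8,-238,92]);print('tip pred',p)
im=w['image'];g=cv2.cvtColor(im,cv2.COLOR_RGB2GRAY)
u,v=p.round().astype(int);print(g[v-24:v+25:3,u-30:u+31:3])
# roll on board in w3: fit to white outer circle
c=cv2.imread('pics/w3.png');hs=cv2.cvtColor(c,cv2.COLOR_BGR2HSV)
m=((hs[...,1]<60)&(hs[...,2]>90)).astype(np.uint8);m[:,:262]=0;m[:,366:]=0;m[:110]=0;m[215:]=0
k=max(cv2.findContours(m,0,cv2.CHAIN_APPROX_NONE)[0],key=cv2.contourArea);print('w3 roll',cv2.fitEllipse(cv2.convexHull(k)),cv2.boundingRect(k))
```

```text
20.225 [ 481.1998498  -283.81130095  168.70369561] [[-0.0017, 1.0, -0.0011], [1.0, 0.0017, 0.0017], [0.0017, -0.0011, -1.0]] 59.010469253415344
tip pred [318.63153594 182.3511067 ]
[[ 56  54  56  53  56  58  63  83  88  88  88  93  92  96  98  97  97  97
   98  97  98]
 [ 57  55  57  50  51  52  87  84  85  90  94  95  95  94  90  95  93  97
   96  99  96]
 [ 59  55  55  53  55  65  84  88 100 105 106 109 103 106  98  99  97  98
   96  98  98]
 [ 53  53  56  51  52  86  89  97 101 120 120 121 111 118 107 100  96 101
   99 102 100]
 [ 56  60  52  54  54  88  91 136 198 197 196 198 173 124 112  94  53  55
   55  54  53]
 [ 53  60  56  56  74  91  88 203 191 197 194 194 205 159 119 108  55  51
   54  53  51]
 [ 51  60  57  55  76  87 166 196 193 195 198 193 207 202 124 105  55  54
   55  52  54]
 [ 59  55  59  56  72  88 175 191 196 196 196 196 205 200 120 104  54  50
   53  56  56]
 [ 54  60  55  56  72  84 164 189 194 194 190 202 207 199 117 106  55  52
   51  55  52]
 [ 59  54  63  53  56  75  86 199 196 197 196 207 202 186  94  64  53  57
   51  54  55]
 [ 58  57  53  56  53  65  79  95 106 105 107 110 104  79  78  55  56  57
   55  53  54]
 [ 52  56  55  56  52  54  65  82  78  97  96  89  76  76  58  59  57  59
   52  54  54]
 [ 57  55  56  63  54  54  58  52  74  74  83  75  62  56  54  52  55  56
   54  56  52]
 [ 55  53  55  60  51  55  60  56  55  56  56  50  52  55  50  55  52  56
   56  55  54]
 [ 57  54  58  55  56  50  55  54  56  57  57  56  58  58  56  54  48  55
   57  55  56]
 [ 56  56  55  55  56  56  57  57  54  61  55  52  59  57  52  54  55  55
   56  55  51]
 [ 56  57  58  51  54  56  55  57  56  59  52  53  57  58  56  54  53  56
   58  52  52]]
w3 roll ((312.8759460449219, 161.98719787597656), (86.63750457763672, 88.4459457397461), 170.9276123046875) (270, 118, 87, 89)
```

```bash
cat > tip.py <<'E'
from h import *
w=snap('wrist');st=r.read_state();p=proj(w,[480.8,-237,92]);u,v=p.round().astype(int)
g=cv2.cvtColor(w['image'],cv2.COLOR_RGB2GRAY)[v-30:v+30,u-30:u+30]
n,l,s,c=cv2.connectedComponentsWithStats((g>150).astype(np.uint8))
for i in range(1,n):
    if s[i,4]>60:
        q=c[i]+[u-30,v-30];print(q,s[i],ray(w,*q,92).round(1),'eef',st['eef_pos'].round(1))
E
python3 tip.py
```

```text
[318.0474934  177.81530343] [ 19  17  23  19 379] [ 480.6 -235.3   92. ] eef [ 481.4 -283.9  168.9]
```

Tip by wrist is at (480.4,-236), averaged, with the roll about +0.9 in y from the TCP. I'll shift by +47 and -0.8, then lower in stages.

Call:
arm_command(
  deltas=[
    [50, 12, -0.8, 0, 0, 0, 0],
    [50, 20, 0, 0, 0, 0, 0],
    [50, 15, 0, 10, 0, 0, 0],
    [50, 0, 0, 15, 0, 0, 0],
    [50, 0, 0, 10, 0, 0, 0],
    [50, 0, 0, 0, 0, 0, 0],
    [50, 0, 0, 0, 0, 0, 0],
  ],
)

```text
time: 21.15
eef_pos: [480.7, -239.6, 133.9]
tcp_rot: [[0.001, 1.0, 0.0], [1.0, -0.001, -0.0], [-0.0, 0.0, -1.0]]
contact_force: [0.8, -0.1, -1.1]
grip_width: 58.9
gripper_force: 30.0
```

Run:
```python
from h import *
P=[]
for i in range(4):
    s=snap('top' if i<3 else 'scene');P.append(r.read_state()['eef_pos'])
print(np.mean(P,0).round(2),np.std(P,0).round(2))
```

```text
[ 480.8  -239.46  134.31] [0.02 0.09 0.1 ]
```

Call:
arm_command(
  deltas=[
    [50, 2.6, -0.4, 0, 0, 0, 0],
    [50, 0, 0, 4, 0, 0, 0],
    [50, 0, 0, 5, 0, 0, 0],
    [50, 0, 0, 5, 0, 0, 0],
    [50, 0, 0, 5, 0, 0, 0],
    [50, 0, 0, 5, 0, 0, 0],
    [50, 0, 0, 0, 0, 0, 0],
  ],
)

```text
time: 22.22
eef_pos: [479.9, -236.1, 109.5]
tcp_rot: [[-0.0, 1.0, -0.001], [1.0, 0.0, 0.001], [0.001, -0.001, -1.0]]
contact_force: [-0.3, -0.2, -0.6]
grip_width: 58.7
gripper_force: 30.0
```

No force with the roll past the taper, so it's on the spindle.

Call:
arm_command(
  deltas=[
    [50, 0, 0, 10, 0, 0, 0],
    [50, 0, 0, 12, 0, 0, 0],
    [50, 0, 0, 12, 0, 0, 0],
    [50, 0, 0, 12, 0, 0, 0],
    [50, 0, 0, 9, 0, 0, 0],
    [50, 0, 0, 4, 0, 0, 0],
    [50, 0, 0, 0, 0, 0, 0],
  ],
)

```text
time: 23.1
eef_pos: [480.1, -236.2, 50.8]
tcp_rot: [[-0.0, 1.0, -0.0], [1.0, 0.0, 0.0], [0.0, -0.0, -1.0]]
contact_force: [-0.1, -0.0, -0.4]
grip_width: 58.6
gripper_force: 30.0
```

Call:
arm_command(
  deltas=[
    [50, 0, 0, 3, 0, 0, 0],
    [50, 0, 0, 2.5, 0, 0, 0],
    [50, 0, 0, 1, 0, 0, 0],
    [50, 0, 0, 0, 0, 0, 0],
  ],
)

```text
time: 23.6
eef_pos: [480.2, -236.3, 44.5]
tcp_rot: [[-0.0, 1.0, 0.0], [1.0, 0.0, 0.0], [0.0, 0.0, -1.0]]
contact_force: [0.2, 0.7, 0.1]
grip_width: 58.8
gripper_force: 30.0
```

Call:
arm_command(
  deltas=[
    [50, 0, 0, 1, 0, 0, 0],
    [50, 0, 0, 0.7, 0, 0, 0],
    [50, 0, 0, 0, 0, 0, 0],
    [50, 0, 0, 0, 0, 0, 0],
  ],
)

```text
time: 24.1
eef_pos: [480.2, -236.3, 43.0]
tcp_rot: [[-0.0, 1.0, 0.0], [1.0, 0.0, -0.0], [-0.0, 0.0, -1.0]]
contact_force: [0.1, 0.3, 0.9]
grip_width: 58.7
gripper_force: 30.0
```

Call:
arm_command(
  deltas=[
    [50, 0, 0, 0.5, 0, 0, 0],
    [50, 0, 0, 0.5, 0, 0, 0],
    [50, 0, 0, 0, 0, 0, 0],
  ],
)

```text
time: 24.48
eef_pos: [480.2, -236.3, 42.9]
tcp_rot: [[-0.0, 1.0, 0.0], [1.0, 0.0, -0.0], [-0.0, 0.0, -1.0]]
contact_force: [-1.3, 0.9, 8.7]
grip_width: 58.9
gripper_force: 30.0
```

Home: 8.7 N at TCP z 42.9, with 43.1 expected. Release, rise and go to the keeper.

Call:
arm_command(
  deltas=[
    [66, 0, 0, 0, 0, 0, 0],
    [72, 0, 0, 0, 0, 0, 0],
    [72, 0, 0, -10, 0, 0, 0],
    [72, 0, 0, -25, 0, 0, 0],
    [72, 0, 0, -35, 0, 0, 0],
    [72, 0, 0, -35, 0, 0, 0],
    [72, 10, -3, -10, 0, 0, 0],
    [65, 30, -10, 0, 0, 0, 0],
  ],
)

```text
time: 25.48
eef_pos: [467.9, -196.9, 157.7]
tcp_rot: [[0.001, 1.0, 0.003], [1.0, -0.001, -0.002], [-0.002, 0.003, -1.0]]
contact_force: [-0.0, 0.8, -0.4]
grip_width: 67.8
gripper_force: 0.0
```

Call:
arm_command(
  deltas=[
    [60, 45, -15, 0, 0, 0, 0],
    [60, 45, -15, 0, 0, 0, 0],
    [60, 30, -7, 0, 0, 0, 0],
    [60, 0, 0, 0, 0, 0, 0],
    [60, 0, 0, 0, 0, 0, 0],
  ],
)

```text
time: 26.1
eef_pos: [430.5, -76.6, 156.7]
tcp_rot: [[-0.001, 1.0, 0.0], [1.0, 0.001, -0.0], [-0.0, 0.0, -1.0]]
contact_force: [-0.6, -0.5, 0.0]
grip_width: 60.1
gripper_force: 0.0
```

```bash
cat > keep.py <<'E'
from h import *
w=snap('wrist','w10.png');st=r.read_state();p=proj(w,[430.2,-28.2,20]);u,v=p.round().astype(int);print(p)
hs=cv2.cvtColor(w['image'],cv2.COLOR_RGB2HSV);x0,y0=max(u-50,0),max(v-50,0)
m=(hs[y0:v+50,x0:u+50,1]<50).astype(np.uint8)
k=max(cv2.findContours(m,0,cv2.CHAIN_APPROX_NONE)[0],key=cv2.contourArea)
e=cv2.fitEllipse(k);q=np.array(e[0])+[x0,y0];print(q,e[1],ray(w,*q,20).round(1),ray(w,*q,14).round(1),'eef',st['eef_pos'].round(1),st['time'])
E
python3 keep.py
```

```text
[318.16902932 167.78881813]
[317.19585419 162.71033096] (58.73909378051758, 59.9990234375) [429.5 -24.6  20. ] [429.5 -25.1  14. ] eef [430.8 -77.  156.7] 26.15
```

Keeper by wrist is at (429.5,-24.8).

Call:
arm_command(
  deltas=[
    [60, 20, -1.3, 10, 0, 0, 0],
    [60, 25, 0, 25, 0, 0, 0],
    [60, 7, 0, 35, 0, 0, 0],
    [60, 0, 0, 30, 0, 0, 0],
    [60, 0, 0, 20, 0, 0, 0],
    [60, 0, 0, 12, 0, 0, 0],
    [60, 0, 0, 4, 0, 0, 0],
    [60, 0, 0, 0, 0, 0, 0],
  ],
)

```text
time: 27.15
eef_pos: [429.2, -24.7, 21.0]
tcp_rot: [[0.0, 1.0, 0.001], [1.0, -0.0, -0.0], [-0.0, 0.001, -1.0]]
contact_force: [0.2, 0.4, -0.0]
grip_width: 60.2
gripper_force: 0.0
```

Call:
arm_command(
  deltas=[
    [60, 0, 0, 0, 0, 0, 0],
    [60, 0, 0, 0, 0, 0, 0],
  ],
)

```text
time: 27.4
eef_pos: [429.2, -24.4, 21.4]
tcp_rot: [[-0.0, 1.0, 0.001], [1.0, 0.0, -0.0], [-0.0, 0.001, -1.0]]
contact_force: [-0.1, 0.2, 0.1]
grip_width: 60.1
gripper_force: 0.0
```

Call:
arm_command(
  deltas=[
    [60, -0.4, 0, 2.4, 0, 0, 0],
    [56, 0, 0, 0, 0, 0, 0],
    [48, 0, 0, 0, 0, 0, 0],
    [43, 0, 0, 0, 0, 0, 0],
    [41, 0, 0, 0, 0, 0, 0],
    [41, 0, 0, 0, 0, 0, 0],
    [41, 0, 0, 0, 0, 0, 0],
  ],
)

```text
time: 28.28
eef_pos: [428.8, -24.7, 18.4]
tcp_rot: [[-0.0, 1.0, 0.0], [1.0, 0.0, 0.0], [0.0, 0.0, -1.0]]
contact_force: [-0.2, 0.1, 0.5]
grip_width: 41.2
gripper_force: 0.0
```

Call:
arm_command(
  deltas=[
    [39, 0, 0, 0, 0, 0, 0],
    [36, 0, 0, 0, 0, 0, 0],
    [34, 0, 0, 0, 0, 0, 0],
    [34, 0, 0, 0, 0, 0, 0],
  ],
)

```text
time: 28.78
eef_pos: [428.8, -24.7, 18.4]
tcp_rot: [[-0.0, 1.0, -0.0], [1.0, 0.0, 0.0], [0.0, -0.0, -1.0]]
contact_force: [-0.4, 0.2, -1.1]
grip_width: 34.3
gripper_force: 0.0
```

Run:
```python
from h import *
w=snap('wrist','w11.png');b=snap('scene');print(r.read_state()['grip_width'])
X=[429,-25,20];u,v=proj(b,X).astype(int);print(proj(w,X))
a=cv2.resize(b['image'][v-40:v+35,u-40:u+40],(480,450),interpolation=cv2.INTER_CUBIC)
p=np.zeros((450,800,3),np.uint8);p[:,:480]=a;p[:300,480:]=w['image'][180:480,160:480]
cv2.imwrite('pics/c7.png',p[:,:,::-1])
```

```text
34.290962474797965
[319.50385489 310.75061419]
```

View pics/c7.png

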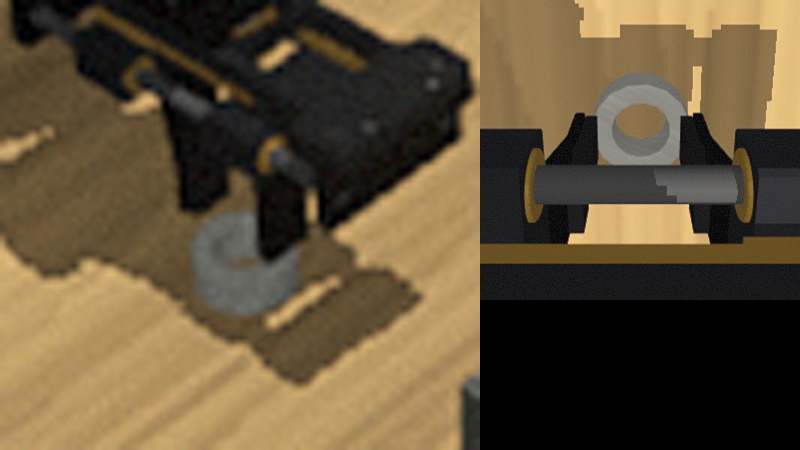

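The picture shows the fingers ending above the ring (left finger end at (200,205), ring below at (245,265)). So the true fingertips sit about 28 mm higher than specified, which also explains the first roll grasp. I'll open and go lower in stages, watching the force.

Call:
arm_command(
  deltas=[
    [60, 0, 0, 0, 0, 0, 0],
    [60, 0, 0, 0, 0, 0, 0],
    [60, 0, 0, 0, 0, 0, 0],
    [60, 0, 0, 4, 0, 0, 0],
    [60, 0, 0, 5, 0, 0, 0],
    [60, 0, 0, 5, 0, 0, 0],
    [60, 0, 0, 0, 0, 0, 0],
  ],
)

```text
time: 29.75
eef_pos: [428.5, -24.6, 3.9]
tcp_rot: [[-0.0, 1.0, -0.001], [1.0, 0.0, 0.0], [0.0, -0.001, -1.0]]
contact_force: [1.0, 0.7, -0.6]
grip_width: 60.1
gripper_force: 0.0
```

Call:
arm_command(
  deltas=[
    [60, 0, 0, 4, 0, 0, 0],
    [60, 0, 0, 4, 0, 0, 0],
    [60, 0, 0, 0, 0, 0, 0],
  ],
)

```text
time: 30.12
eef_pos: [428.6, -24.6, -3.8]
tcp_rot: [[-0.0, 1.0, -0.001], [1.0, 0.0, 0.0], [0.0, -0.001, -1.0]]
contact_force: [0.8, 0.8, -0.2]
grip_width: 60.0
gripper_force: 0.0
```

Run:
```python
from h import *
w=snap('wrist','w12.png');st=r.read_state();print(st['eef_pos'],st['contact_force'],st['tcp_rot'].round(3).tolist())
hs=cv2.cvtColor(w['image'],cv2.COLOR_RGB2HSV)
m=((hs[...,1]<50)&(hs[...,2]>70)).astype(np.uint8);m[:,:240]=0;m[:,400:]=0;m[:220]=0
for v in range(240,346,6):
    x=np.flatnonzero(m[v]);print(v,(x.min(),x.max(),len(x)) if len(x) else '',end=' ')
print([proj(w,[429,-25+o,20]).round(1) for o in(-22,0,12.5,22)],[proj(w,[429+o,-25,20]).round(1) for o in(-22,22)])
```

```text
[428.69896748 -24.64058141  -3.72153597] [-0.08537823  0.17610371  0.18779865] [[-0.0, 1.0, -0.0], [1.0, 0.0, 0.0], [0.0, -0.0, -1.0]]
240  246  252  258  264  270 (np.int64(305), np.int64(335), 31) 276 (np.int64(293), np.int64(349), 57) 282 (np.int64(285), np.int64(356), 72) 288 (np.int64(280), np.int64(362), 83) 294 (np.int64(276), np.int64(366), 91) 300 (np.int64(274), np.int64(368), 95) 306 (np.int64(272), np.int64(371), 76) 312 (np.int64(270), np.int64(373), 61) 318 (np.int64(268), np.int64(374), 52) 324 (np.int64(267), np.int64(375), 55) 330 (np.int64(267), np.int64(375), 63) 336 (np.int64(267), np.int64(375), 76) 342 (np.int64(268), np.int64(374), 107) [array([320.1, 384.2]), array([320.1, 335. ]), array([320.2, 305.3]), array([320.2, 281.9])] [array([263.6, 335. ]), array([376.7, 335. ])]
```

Call:
arm_command(
  deltas=[
    [58, 0.5, 0, 2.5, 0, 0, 0],
    [54, 0, 0, 0, 0, 0, 0],
    [48, 0, 0, 0, 0, 0, 0],
    [43, 0, 0, 0, 0, 0, 0],
    [40, 0, 0, 0, 0, 0, 0],
    [37, 0, 0, 0, 0, 0, 0],
    [36, 0, 0, 0, 0, 0, 0],
  ],
)

```text
time: 31.05
eef_pos: [429.0, -24.3, -6.0]
tcp_rot: [[-0.0, 1.0, 0.0], [1.0, 0.0, -0.0], [-0.0, 0.0, -1.0]]
contact_force: [0.2, 0.7, -0.6]
grip_width: 43.1
gripper_force: 30.0
```

Call:
arm_command(
  deltas=[
    [36, 0, 0, -8, 0, 0, 0],
    [36, 0, 0, -20, 0, 0, 0],
    [36, 0, 0, -30, 0, 0, 0],
    [36, 0, 0, -30, 0, 0, 0],
    [36, 0, 0, -30, 0, 0, 0],
    [36, -15, 4, -20, 0, 0, 0],
    [36, -35, 8, -8, 0, 0, 0],
    [36, -50, 10, 0, 0, 0, 0],
  ],
)

```text
time: 32.05
eef_pos: [450.5, -124.1, 141.2]
tcp_rot: [[-0.002, 1.0, 0.001], [1.0, 0.002, -0.0], [-0.0, 0.001, -1.0]]
contact_force: [0.3, 0.0, -1.7]
grip_width: 43.6
gripper_force: 30.0
```

Call:
arm_command(
  deltas=[
    [36, -50, 10, 0, 0, 0, 0],
    [36, -50, 9, 0, 0, 0, 0],
    [36, -37, 7, 0, 0, 0, 0],
    [36, -15, 2, 0, 0, 0, 0],
    [36, 0, 0, 0, 0, 0, 0],
    [36, 0, 0, 0, 0, 0, 0],
  ],
)

```text
time: 32.8
eef_pos: [477.9, -274.0, 139.7]
tcp_rot: [[-0.001, 1.0, -0.002], [1.0, 0.001, 0.002], [0.002, -0.002, -1.0]]
contact_force: [0.7, 0.1, -1.2]
grip_width: 43.4
gripper_force: 30.0
```

```bash
python3 tip.py
python3 - <<'E'
from h import *
w=snap('wrist','w13.png');P=[]
for i in range(3): snap('top');P.append(r.read_state()['eef_pos'])
p=np.mean(P,0);print(p.round(1),r.read_state()['grip_width'],r.read_state()['time'])
hs=cv2.cvtColor(w['image'],cv2.COLOR_RGB2HSV)
m=((hs[...,1]<50)&(hs[...,2]>70)).astype(np.uint8)
for v in range(258,346,6):
    x=np.flatnonzero(m[v,250:390])+250;print(v,(x.min(),x.max(),len(x)) if len(x) else '',end=' ')
print(proj(w,[p[0],p[1],p[2]+26]),proj(w,[p[0]+22,p[1],p[2]+26]))
E
```

```text
[301.13953488 178.90697674] [ 0  0 19 11 86] [ 468.6 -222.6   92. ] eef [ 478.1 -274.   139.8]
[329.96793893 217.4610687 ] [   0    0   60   60 1310] [ 483.7 -242.9   92. ] eef [ 478.1 -274.   139.8]
[ 478.7 -274.8  140. ] 43.21873009196768 33.05
258 (np.int64(367), np.int64(389), 23) 264 (np.int64(367), np.int64(389), 23) 270 (np.int64(312), np.int64(389), 40) 276 (np.int64(272), np.int64(389), 113) 282 (np.int64(274), np.int64(389), 111) 288 (np.int64(276), np.int64(389), 114) 294 (np.int64(274), np.int64(383), 110) 300 (np.int64(272), np.int64(370), 99) 306 (np.int64(270), np.int64(370), 101) 312 (np.int64(268), np.int64(370), 83) 318 (np.int64(266), np.int64(372), 88) 324 (np.int64(264), np.int64(373), 89) 330 (np.int64(263), np.int64(373), 93) 336 (np.int64(263), np.int64(373), 101) 342 (np.int64(264), np.int64(373), 105) [320.6829007  338.87282782] [378.0209345  338.96760042]
```

Call:
arm_command(
  deltas=[
    [36, 12, 1.5, 0, 0, 0, 0],
    [36, 17, 0, 0, 0, 0, 0],
    [36, 10.2, 0, 10, 0, 0, 0],
    [36, 0, 0, 15, 0, 0, 0],
    [36, 0, 0, 8, 0, 0, 0],
    [36, 0, 0, 0, 0, 0, 0],
    [36, 0, 0, 0, 0, 0, 0],
  ],
)

```text
time: 33.92
eef_pos: [480.6, -237.5, 106.9]
tcp_rot: [[0.0, 1.0, 0.0], [1.0, -0.0, -0.0], [-0.0, 0.0, -1.0]]
contact_force: [1.0, -0.7, -1.2]
grip_width: 43.3
gripper_force: 30.0
```

Call:
arm_command(
  deltas=[
    [36, 0, 0, 0, 0, 0, 0],
  ],
)

```text
time: 34.05
eef_pos: [480.6, -237.5, 107.3]
tcp_rot: [[0.0, 1.0, 0.001], [1.0, -0.0, -0.001], [-0.001, 0.001, -1.0]]
contact_force: [0.4, 0.4, -1.7]
grip_width: 43.1
gripper_force: 30.0
```

Call:
arm_command(
  deltas=[
    [36, 1.7, -0.4, 5, 0, 0, 0],
    [36, 0, 0, 8, 0, 0, 0],
    [36, 0, 0, 6, 0, 0, 0],
    [36, 0, 0, 5, 0, 0, 0],
    [36, 0, 0, 4, 0, 0, 0],
    [36, 0, 0, 4, 0, 0, 0],
    [36, 0, 0, 3, 0, 0, 0],
    [36, 0, 0, 0, 0, 0, 0],
  ],
)

```text
time: 35.05
eef_pos: [479.8, -235.2, 71.7]
tcp_rot: [[-0.0, 1.0, -0.0], [1.0, 0.0, 0.0], [0.0, -0.0, -1.0]]
contact_force: [-1.0, -0.1, -1.6]
grip_width: 43.5
gripper_force: 30.0
```

Past the taper with no force. I'll lower to the roll (TCP about 56).

Call:
arm_command(
  deltas=[
    [36, 0, 0, 4, 0, 0, 0],
    [36, 0, 0, 4, 0, 0, 0],
    [36, 0, 0, 4, 0, 0, 0],
    [36, 0, 0, 2, 0, 0, 0],
    [36, 0, 0, 0, 0, 0, 0],
  ],
)

```text
time: 35.67
eef_pos: [479.8, -235.2, 57.7]
tcp_rot: [[-0.0, 1.0, -0.0], [1.0, 0.0, 0.0], [0.0, -0.0, -1.0]]
contact_force: [0.7, -0.1, -1.5]
grip_width: 42.9
gripper_force: 30.0
```

Call:
arm_command(
  deltas=[
    [36, 0, 0, 0.7, 0, 0, 0],
    [36, 0, 0, 0.7, 0, 0, 0],
    [36, 0, 0, 0, 0, 0, 0],
  ],
)

```text
time: 36.05
eef_pos: [479.9, -235.3, 56.6]
tcp_rot: [[-0.0, 1.0, 0.0], [1.0, 0.0, -0.0], [-0.0, 0.0, -1.0]]
contact_force: [0.2, 0.3, -1.8]
grip_width: 42.8
gripper_force: 30.0
```

Call:
arm_command(
  deltas=[
    [36, 0, 0, 0.6, 0, 0, 0],
    [36, 0, 0, 0.5, 0, 0, 0],
    [36, 0, 0, 0, 0, 0, 0],
  ],
)

```text
time: 36.42
eef_pos: [480.0, -235.4, 56.0]
tcp_rot: [[-0.0, 1.0, 0.0], [1.0, 0.0, -0.0], [-0.0, 0.0, -1.0]]
contact_force: [-1.2, 0.2, 4.9]
grip_width: 43.6
gripper_force: 30.0
```

Contact at z 56.0, as expected. Release, back off and check.

Call:
arm_command(
  deltas=[
    [48, 0, 0, 0, 0, 0, 0],
    [56, 0, 0, 0, 0, 0, 0],
    [58, 0, 0, 0, 0, 0, 0],
    [58, 0, 0, -10, 0, 0, 0],
    [58, 0, 0, -30, 0, 0, 0],
    [58, 0, 0, -40, 0, 0, 0],
    [58, 0, 0, -30, 0, 0, 0],
    [58, 20, 0, 0, 0, 0, 0],
  ],
)

```text
time: 37.42
eef_pos: [482.0, -217.1, 168.4]
tcp_rot: [[0.002, 1.0, 0.006], [1.0, -0.002, -0.005], [-0.005, 0.006, -1.0]]
contact_force: [-0.3, -0.5, -0.8]
grip_width: 58.4
gripper_force: 0.0
```

Call:
arm_command(
  deltas=[
    [58, 50, 0, 0, 0, 0, 0],
    [58, 55, 0, 0, 0, 0, 0],
    [58, 55, 0, 0, 0, 0, 0],
    [58, 30, 0, 0, 0, 0, 0],
    [58, 0, 0, 0, 0, 0, 0],
    [58, 0, 0, 0, 0, 0, 0],
  ],
)

```text
time: 38.17
eef_pos: [479.5, -25.2, 165.0]
tcp_rot: [[-0.001, 1.0, -0.001], [1.0, 0.001, -0.0], [-0.0, -0.001, -1.0]]
contact_force: [-0.1, 0.4, 0.5]
grip_width: 57.7
gripper_force: 0.0
```

Run:
```python
from h import *
s=snap('top','topf.png');b=snap('scene','scenef.png');print(r.read_state()['time'],r.read_state()['eef_pos'])
C=np.array([480.5,-237,0])
for n,img in (('top',s),('scene',b)):
    hs=cv2.cvtColor(img['image'],cv2.COLOR_RGB2HSV)
    for z in (12,62,82,92):
        print(n,z,proj(img,C+[0,0,z]).round(1),end=' ')
    print()
# scene: intensity/sat profile down the spindle's near side from above tip to base, for both spindles
for P in ((480.5,-237),(508,-343)):
    print([tuple(b['image'][tuple(proj(b,[*P,z]).round().astype(int)[::-1])].tolist()) for z in range(100,8,-8)])
# stack outline, scene
hs=cv2.cvtColor(b['image'],cv2.COLOR_RGB2HSV)
for v in range(258,312,3):
    print(v,''.join('%4d'%g for g in cv2.cvtColor(b['image'],cv2.COLOR_RGB2GRAY)[v,196:246:2]))
```

```text
38.275 [479.88673344 -26.04198436 165.20110174]
top 12 [413.1 289. ] top 62 [416.9 288.1] top 82 [418.5 287.7] top 92 [419.3 287.5] 
scene 12 [220.5 290.3] scene 62 [217.9 274.6] scene 82 [216.8 268.1] scene 92 [216.3 264.8] 
[(184, 188, 184), (150, 141, 142), (128, 124, 123), (98, 95, 90), (198, 198, 188), (167, 167, 161), (124, 126, 120), (106, 110, 105), (240, 237, 221), (188, 183, 163), (158, 154, 135), (157, 149, 134)]
[(178, 180, 170), (151, 145, 144), (131, 127, 126), (106, 103, 100), (167, 166, 159), (198, 199, 186), (120, 123, 118), (117, 114, 110), (240, 235, 211), (151, 147, 131), (162, 157, 146), (162, 157, 141)]
258  176 178 178 173 170 165 171 168 167 158 161 171 169 163 160 154 141 151 150 143 142 159 156 156 156
261  181 169 164 169 171 164 159 155 162 178 190 180 175 157 143 150 152 143 146 160 159 156 161 161 148
264  160 172 167 163 159 152 160 191 197 146 140 136 148 199 195 153 146 162 156 156 160 162 152 150 155
267  163 163 159 157 159 169 193 201  75 113 128 119  93 101 197 174 176 153 164 162 149 148 153 164 159
270  162 157 168 171 165 157 201 188  68  81  9
[... 722 characters left out ...]
24 133 141 142 150 153 149 147 146 144 140 127  59  57  65  62  58  69
294   66  61  63  63  62  38 112 128 138 137 144 145 148 153 157 154 142 140  74  63  61  58  58  63  19
297   58  56  59  61  60  61  60  91 145 146 145 141 149 150 148 142 101  52  59  59  59  67  55  28 149
300  125  61  64  61  62  60  62  62  57  53  68  67  74  51  52  62  56  63  62  61  58  43  38 155 139
303  149  56  62  59  66  64  63  56  60  67  56  58  58  59  59  58  59  64  58  60  36  83 153 134 145
306   87 120  56  64  61  59  58  55  62  56  54  60  59  63  63  56  62  58  57  35 106 141 148 159 165
309   83 213  44  59  61  66  61  63  63  58  63  60  56  58  59  59  61  55  21 120 148 158 164 164 153
```

The height profile of the new stack matches the untouched stack on the other spindle, so the roll and ring are home and flat.

```bash
python3 -c "
from station import r
print(r.sign_off())"
```

```text
the job is handed in; nothing more can be done
None
```

The bare core is in the scrap bin, and the full roll sits home on the freed spindle with the keeper ring flat on top; I handed it in at about 38 s, after the first roll and ring grips missed because the fingertips sit about 28 mm higher than specified.

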